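# Click the film viewer's selector round to the green filter and light the lamp

### The job

Set the film viewer to its green filter: with a fingertip push the orange tab so that the round selector clicks round until its white pointer rests at the green mark, and then press the white lamp button fully down and let it come up again. Only push: never pinch the tab, and do not press the lamp button before the green filter is in. Leave the tins, jar, tape roll, film core and loupe where they are.

Things in the scene. Friction and masses are not known exactly. Their poses are not given: they have to be found in the camera images.
- disc_centre (a point): centre of the selector disc's top face, on its vertical turning axis, 60 mm above the table. The disc is black, 140 mm across and 15 mm thick, on the flat top of the fixed grey film viewer (240 x 240 mm, top 45 mm above the table; its place and yaw vary). A plain aluminium boss, 32 mm across and 6 mm high, is at the disc's middle; five round filter windows lie flush around it. x and y axes turn with the disc; the pointer and tab lie along its -x
- tab (a point): centre of the orange upright tab that stands on the disc: 60 mm from the turning axis on the same radius as the pointer, 26 mm long radially, 12 mm thick along the turning direction, 40 mm tall (60 to 100 mm above the table; this point is at 80 mm). Pushing the broad side that is on the robot's left at the start turns the selector counter-clockwise, pushing the other turns it clockwise; never press on two opposite sides at once
- pointer (a point): tip of the white pointer nose on the disc's rim, 80 mm from the turning axis, at the tab's angle; a white line on the disc's top leads to it
- selector (a joint): turn of the selector in rad, positive counter-clockwise seen from above, stops at -1.65 and +1.65. It clicks into five positions 0.698 rad (40 degrees) apart: 0 (start, white mark), -1.396, -0.698, 0.698, 1.396 (the coloured marks). Between two positions it resists with at most about 7 N at the tab; past half-way it runs forward by itself into the next one, and it comes to rest within about 0.03 rad of the click
- mark_green: green button-like disc, 22 mm across and 3 mm high, fixed on the viewer's top 88 mm from the selector's axis; origin at the centre of its underside. THE WANTED POSITION. Which coloured mark is at which of the four positions changes from start to start
- mark_blue: blue button-like disc, 22 mm across and 3 mm high, fixed on the viewer's top 88 mm from the selector's axis; origin at the centre of its underside. Which coloured mark is at which of the four positions changes from start to start
- mark_yellow: yellow button-like disc, 22 mm across and 3 mm high, fixed on the viewer's top 88 mm from the selector's axis; origin at the centre of its underside. Which coloured mark is at which of the four positions changes from start to start
- mark_red: red button-like disc, 22 mm across and 3 mm high, fixed on the viewer's top 88 mm from the selector's axis; origin at the centre of its underside. Which coloured mark is at which of the four positions changes from start to start
- lamp_button_top (a point): centre of the top face of the white lamp button (26 mm across, in a black housing on the viewer's top, on the far side of the disc, 94 mm from the selector's axis, opposite the white mark); it goes down with the button
- lamp_button (a joint): travel of the lamp button in m, 0 up, 0.006 fully down; a spring returns it; fully down takes about 5 N
- tin_a: round steel film tin, 102 mm across, 30 mm high, loose on the table; origin at the centre of its underside; leave it alone
- tin_b: round brass-coloured film tin, 86 mm across, 35 mm high, loose on the table; origin at the centre of its underside; leave it alone
- film_core: white plastic film core (ring), 46 mm across, 16 mm high, loose on the viewer's top at a far corner, left of the lamp button; origin at the centre of its underside; leave it alone
- loupe: black loupe, 36 mm across, 34 mm high, loose on the viewer's top at a far corner, right of the lamp button; origin at the centre of its underside; leave it alone
- tape_roll: clear roll of splicing tape, 60 mm across, 18 mm high, loose on the table; origin at the centre of its underside; leave it alone
- jar: glass jar, 68 mm across, 85 mm high, loose on the table; origin at the centre of its underside; leave it alone

How it is judged:
By the outcome, as a careful person would: the job done as asked, in the order asked, and still so for the second after the job is handed in, with the robot touching nothing.
It also fails if it takes over 48 s, if anything falls off the work surface, if the arm or the gripper's body presses on something with over 40 N, if the wrist force passes 120 N, or if a joint passes its speed limit or range.

### The arm

A 6-joint arm with a two-finger parallel gripper is mounted at the origin on the work surface. World frame = base frame: x ahead of the robot, y to its left, z up, the work surface at z = 0. Lengths are in m, angles in rad, forces in N, time in s.
With the tool pointing down it reaches from about 0.25 to 0.725 m from the base axis. Payload 9.7 kg.
Tool frame: the origin (TCP) lies between the finger pads; the fingertips stand 17 mm ahead of it and the grasp point (between the pads) lies 2 mm behind it (arm.tips_ahead is the y of the fingertips in the tool frame, in m); y points along the fingers, z is the direction in which the jaws open and shut, and the axes are right-handed (so a half turn about y gives the same grasp; the last joint's range is limited). The gripper opens to 85 mm and grips with 20 to 120 N. Pads are 22 mm wide; open, the fingers measure 114 mm over their backs; the gripper's body (76 mm by 85 mm) begins 54 mm behind the grasp point. The pads swing forward as they close: fully open they stand 13 mm farther back than shut.
Start: joints at [-1.253, 0.087, 0.176, 1.66, 0, 1.571], TCP at [0.172, -0.522, 0.248] pointing down, gripper open.
Joint ranges: [-3.13, 3.13], [-0.85, 1.81], [-1.15, 1.24], [-2.2, 2.28], [-1.44, 1.52], [-3.14, 3.14]. Speed limits (rad/s): [2.22, 2.22, 2.57, 3.14, 3.14, 3.14].

### API

Orientations are given as a unit quaternion [w, x, y, z].
In Python, from rig import arm gives the robot as it stands.
- The arm moves only by the shell command python3 -m jog 'ROWS' [OPENING]. ROWS is JSON, a list that holds one entry, the list of rows, each a list of 4 numbers: the shift along the tool's x, y, z in units of 30 mm (1.0 is 30 mm), then the turn about the tool's y in rad. A call has 1 to 5 rows; each row is the pose to reach, as a shift and turn from the pose commanded when the call began, along the tool's axes at that moment; what a row does not reach only later rows make up. A row lasts 1/12 s, in which the tool goes at most 41.7 mm and 7.16 degrees, less where a joint would pass 70% of its speed; a pose out of reach is approached as far as the arm can. A call with a gripper value outside its range is refused whole. OPENING is the opening, from 0 (shut) to 1 (fully open), set as the call begins (- or left out, the last holds). The fingers move at their own pace and stop on an object; the grip force is fixed at half the most. Time passes only in rows, so rows that repeat a pose let the fingers close. It gives the time, the measured TCP pose, the force and the opening at its end, in the units of the state.
- arm.get_obs(): the state, without advancing time (a new reading comes with each control period).
- arm.grab_frame(name): name is "scene" or "side" or "wrist"; returns (picture, depth): 400x640x3 uint8, red, green, blue; 400x640 float32, m along the optical axis (not along the pixel's ray), 0 where there is no reading.
- arm.camera_params(name): a dict with "vfov" (degrees; the focal length in pixels is half the picture's height over the tangent of half this angle, whatever the lens; pixels are square), "cx", "cy" (the principal point, pixels), "R" (3x3) and "t" (3): a world point X has camera coordinates R X + t; the wrist camera has in their place "tool_from_camera" (4x4, takes a point from camera to tool coordinates, whose origin is the TCP and whose axes are the tool frame's). Camera axes: x right, y down, z forward; pixel columns grow to the right and rows downward; lengths in m; the calibration is good to about 2 mm. A picture is of the moment at which its call begins: read the wrist's pose just before it. camera_params takes no time and is no camera call.
- arm.hand_in(): hands the job in, once; it reports no verdict.
Trained networks look in the newest picture that a camera, given by its name, has taken for a name from the list of things; names that differ only in an ending like _2 or _b are one class to them, and where a whole thing is asked for, a point or a joint stands for the part that bears it (a point fixed in the world has none). Each returns a list of dicts, best first, with "conf" (0 to 1); they miss things now and then, are a little off and sometimes report something else, mostly with a low value. They report only what shows in the picture. A call takes as long as a camera call.
- arm.search_frame(thing, camera): "box" ([left, top, right, bottom] in pixels, round what is visible of it).
- arm.spot_point(thing, camera): "position" ([column, row] in pixels: a listed point, or the origin of a listed thing).
The state is a dict: "time_s": time; "joint_pos": joint angles; "joint_velocities": joint speeds; "effort": joint torques, N m; "ee_pos": TCP position; "ee_rot": TCP orientation; "force": force on the tool from outside, world axes, zero at the start; "moment": the same for the moment, N m; "finger_gap": opening from 0.0 (shut) to 1.0 (fully open).
Only numpy, scipy, OpenCV 4.12 (cv2) and the standard library are available. Lean on these libraries where they do the work, as an engineer would, in place of code of your own. Each camera call takes 0.05 s, during which the arm holds its last target. There are 200 camera calls.

## Working session

There is one attempt and no reset: what is moved stays moved. The work goes in short steps, Python scripts to look and compute and a shell command to move; the robot and the scene stay as the last step left them, time stands still between calls to the robot, and variables do not carry over. Pictures are saved under pics/ and viewed, on a budget of 10 in all, crops included, one or two more only if the job needs it, and the job is handed in when it is done.

```bash
ls; mkdir -p pics; cat > h.py <<'E'
import numpy as np, cv2
from rig import arm
from scipy.spatial.transform import Rotation as Ro
def pose():
    o=arm.get_obs(); q=o["ee_rot"]; return np.array(o["ee_pos"]), Ro.from_quat([q[1],q[2],q[3],q[0]]).as_matrix()
def ray(cam,px):
    p=arm.camera_params(cam); f=200/np.tan(np.radians(p["vfov"])/2)
    d=np.array([(px[0]-p["cx"])/f,(px[1]-p["cy"])/f,1.])
    if "R" in p:
        R=np.array(p["R"]);t=np.array(p["t"]); return -R.T@t, R.T@d
    T=np.array(p["tool_from_camera"]); P,R=pose()
    return P+R@T[:3,3], R@T[:3,:3]@d
def onz(cam,px,z):
    o,d=ray(cam,px); return o+d*(z-o[2])/d[2]
def snap(cam,name):
    im,de=arm.grab_frame(cam); cv2.imwrite(f"pics/{name}.png",im[:,:,::-1]); return im,de
E
python3 - <<'E'
from h import *
np.set_printoptions(precision=3,suppress=True)
a,_=snap("scene","s0"); b,_=snap("side","s1")
cv2.imwrite("pics/both.png",cv2.resize(np.vstack([a,b]),(480,600))[:,:,::-1]) 
Z=dict(disc_centre=.06,tab=.08,pointer=.055,mark_green=.045,mark_blue=.045,mark_yellow=.045,mark_red=.045,lamp_button_top=.06,jar=0)
for k,z in Z.items():
  for c in ("scene","side"):
    for r in arm.spot_point(k,c)[:2]: print(k,c,r["conf"],np.array(r["position"]),onz(c,r["position"],z))
print(arm.get_obs())
print(pose()[1])
E
```

```text
pics
disc_centre scene 0.64 [352.  195.8] [0.547 0.075 0.06 ]
disc_centre side 0.63 [313.5 242.7] [0.563 0.084 0.06 ]
tab scene 0.6 [347.2 179.8] [0.506 0.079 0.08 ]
tab side 0.64 [339.7 239.6] [0.505 0.081 0.08 ]
pointer scene 0.9 [344.5 185.2] [0.489 0.081 0.055]
pointer side 0.87 [349.5 251.1] [0.48  0.09  0.055]
pointer side 0.3 [335.5 272.8] [0.504 0.153 0.055]
mark_green scene 0.6 [317.5 203.1] [ 0.529 -0.004  0.045]
mark_blue scene 0.4 [321.  191.4] [0.483 0.022 0.045]
mark_blue side 0.48 [350.4 229.9] [0.486 0.022 0.045]
mark_blue side 0.4 [278.2 225.9] [0.655 0.037 0.045]
mark_yellow side 0.52 [336.8 273.4] [0.501 0.147 0.045]
mark_red scene 0.63 [436.6 181.2] [0.53  0.316 0.045]
mark_red scene 0.6 [387.9 196. ] [0.553 0.167 0.045]
mark_red side 0.62 [306.1 274.7] [0.567 0.161 0.045]
mark_red side 0.38 [343.6 380. ] [0.457 0.382 0.045]
lamp_button_top scene 0.61 [387.  198.3] [0.583 0.148 0.06 ]
lamp_button_top scene 0.5 [361.2 222.9] [0.654 0.05  0.06 ]
lamp_button_top side 0.44 [279.7 224.7] [0.649 0.045 0.06 ]
jar scene 0.57 [486.6 229.1] [0.695 0.356 0.   ]
jar side 0.66 [227.3 359.1] [0.696 0.358 0.   ]
{'time_s': 1.0, 'joint_pos': array([-1.253,  0.087,  0.176,  1.66 , -0.   ,  1.571]), 'joint_velocities': array([ 0.   ,  0.   , -0.001, -0.   , -0.   ,  0.   ]), 'effort': array([  0.002, -52.01 ,  46.487,   0.001,   0.   ,   0.   ]), 'ee_pos': array([ 0.172, -0.522,  0.248]), 'ee_rot': array([ 0.112, -0.112,  0.698, -0.698]), 'force': array([-0.057,  0.238,  0.21 ]), 'moment': array([ 0.048, -0.02 , -0.013]), 'finger_gap': 0.9993131784059248}
[[-0.95  -0.     0.312]
 [-0.312  0.    -0.95 ]
 [ 0.    -1.    -0.   ]]
```

View pics/s0.png

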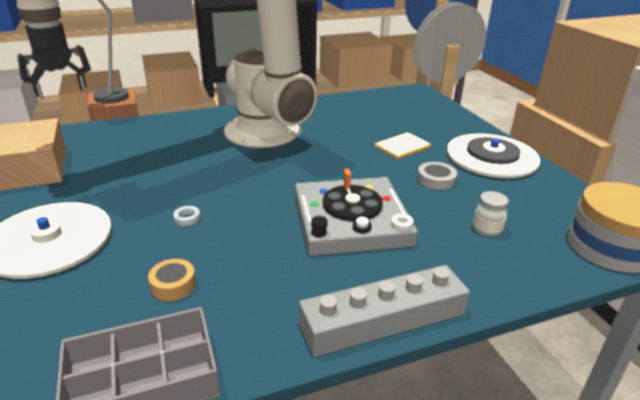

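The scene view shows the viewer with its disc at about (352,200). The tab is at (347,180), on the robot's side. Green (315,204) and blue (323,191) are on the robot's right, yellow (370,188) and red (387,197) on its left. So green is at +1.396, and I need to push from the left, counter-clockwise. I'm moving over with the fingers shut.

```bash
cat >> h.py <<'E'
def go(xyz,ang=None):
    P,R=pose(); s=R.T@(np.array(xyz)-P)/.03
    cur=np.degrees(np.arctan2(R[1,0],R[0,0]))
    t=0 if ang is None else -np.radians((ang-cur+180)%360-180)
    o=arm.get_obs(); print("t",round(o["time_s"],2),"P",P.round(4),"xang",round(cur,1),"shift",s.round(2),"turn",round(t,3),"j",np.round(o["joint_pos"],2),"F",np.round(o["force"],1),"gap",round(o["finger_gap"],2))
E
python3 -m jog '[[[-0.9,0,-0.97,-0.12],[-1.8,0,-1.94,-0.24],[-2.7,0,-2.91,-0.36],[-3.6,0,-3.88,-0.48],[-4.5,0,-4.85,-0.6]]]' 0
python3 -c "
from h import *
go([.44,.10,.25],-13.5)"
```

```text
time_s: 1.42
ee_pos: [0.2548, -0.3404, 0.2482]
ee_rot: [-0.315, 0.315, -0.633, 0.633]
force: [0.2, 0.1, 1.2]
finger_gap: 0.302
t 1.42 P [ 0.2548 -0.3404  0.2482] xang -127.1 shift [-15.43  -0.06  -3.94] turn -1.983 j [-0.93 -0.21 -0.11  1.67  0.    1.29] F [0.2 0.1 1.2] gap 0.3
```

```bash

python3 -m jog '[[[-1.1,0,-0.28,-0.12],[-2.2,0,-0.56,-0.24],[-3.3,0,-0.84,-0.36],[-4.4,0,-1.12,-0.48],[-5.5,0,-1.4,-0.6]]]' 0
python3 -c "
from h import *
go([.44,.10,.25],-13.5)"
```

```text
time_s: 1.83
ee_pos: [0.3217, -0.1839, 0.2486]
ee_rot: [-0.488, 0.488, -0.511, 0.512]
force: [0.5, -0.3, -0.2]
finger_gap: 0.002
t 1.83 P [ 0.3217 -0.1839  0.2486] xang -92.7 shift [-9.64 -0.05  3.49] turn -1.383 j [-0.52 -0.34 -0.21  1.7   0.    1.1 ] F [ 0.5 -0.3 -0.2] gap 0.0
```

```bash

python3 -m jog '[[[-1.1,0,0.4,-0.12],[-2.2,0,0.8,-0.24],[-3.3,0,1.2,-0.36],[-4.4,0,1.6,-0.48],[-5.5,0,2.0,-0.6]]]'
python3 -c "
from h import *
go([.44,.10,.25],-13.5)"
```

```text
time_s: 2.25
ee_pos: [0.3905, -0.0221, 0.2486]
ee_rot: [0.618, -0.617, 0.344, -0.345]
force: [0.2, -1.1, 0.7]
finger_gap: 0.0
t 2.25 P [ 0.3905 -0.0221  0.2486] xang -58.3 shift [-2.59 -0.05  3.54] turn -0.782 j [-0.06 -0.29 -0.17  1.69 -0.    0.96] F [ 0.2 -1.1  0.7] gap 0.0
```

```bash

python3 -m jog '[[[-0.6,0,0.8,-0.12],[-1.2,0,1.6,-0.24],[-1.8,0,2.4,-0.36],[-2.4,0,3.1,-0.48],[-2.6,0,3.5,-0.6]]]'
python3 -m jog '[[[0,0,0,-0.12],[0,0,0,-0.18],[0,0,0,-0.18]]]'
python3 - <<'E'
from h import *
go([.44,.10,.25],-13.5)
snap("wrist","w0")
Z=dict(disc_centre=.06,tab=.08,pointer=.055,mark_green=.045,mark_blue=.045,mark_yellow=.045,mark_red=.045,lamp_button_top=.06)
for k,z in Z.items():
    for r in arm.spot_point(k,"wrist")[:2]: print(k,r["conf"],np.array(r["position"]),onz("wrist",r["position"],z).round(4))
E
```

```text
time_s: 2.67
ee_pos: [0.4396, 0.1, 0.2481]
ee_rot: [0.692, -0.692, 0.146, -0.146]
force: [0.6, -0.1, 0.9]
finger_gap: -0.001
time_s: 2.92
ee_pos: [0.4393, 0.0977, 0.2482]
ee_rot: [-0.702, 0.702, -0.085, 0.085]
force: [-0.2, 0.0, 0.6]
finger_gap: 0.001
t 2.92 P [0.4393 0.0977 0.2482] xang -13.8 shift [ 0.   -0.06  0.08] turn -0.005 j [ 0.22 -0.15 -0.06  1.67  0.    0.46] F [-0.2  0.   0.6] gap 0.0
disc_centre 0.24 [ 87.5 353.1] [ 0.6026 -0.2719  0.06  ]
tab 0.56 [313.  240.9] [0.5029 0.0784 0.08  ]
pointer 0.97 [315.2 215.3] [0.4826 0.0861 0.055 ]
mark_green 0.45 [253.5 261.5] [ 0.5293 -0.0087  0.045 ]
mark_blue 0.49 [272.2 222.5] [0.4826 0.0307 0.045 ]
mark_yellow 0.72 [360.6 217.9] [0.5034 0.1391 0.045 ]
mark_red 0.63 [382.5 257.1] [0.5639 0.156  0.045 ]
lamp_button_top 0.59 [319.4 338.4] [0.6574 0.0485 0.06  ]
lamp_button_top 0.22 [318.3 215.4] [0.4818 0.0902 0.06  ]
```

View pics/w0.png

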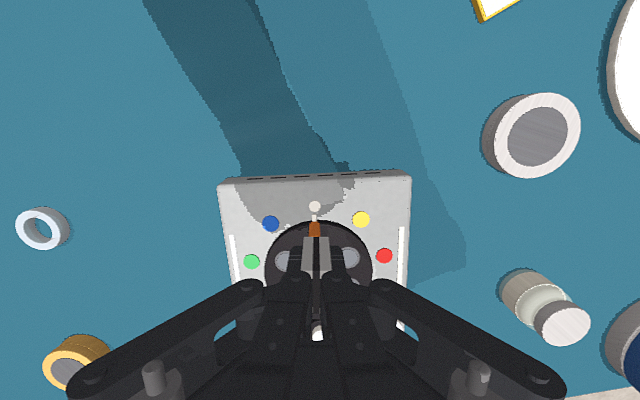

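The wrist view from above shows the marks at blue (271,223), green (252,262), yellow (361,219) and red (384,256), with the tab at (314,230). Fitting these puts the centre near (0.561, 0.070) with a yaw of about -12°, and green at +80°. I'm lowering to the left of the tab.

```bash

python3 -m jog '[[[1.1,0.2,0.6,0],[2.13,0.9,1.22,0],[2.13,2.2,1.22,0],[2.13,3.5,1.22,0],[2.13,4.6,1.22,0]]]'
python3 -m jog '[[[0,0.4,0,0],[0,0.7,0,0],[0,0.7,0,0]]]'
python3 - <<'E'
from h import *
go([.510,.118,.088],-12)
snap("side","s2");im=cv2.imread("pics/s2.png")
cv2.imwrite("pics/s2c.png",cv2.resize(im[130:330,200:460],None,fx=3,fy=3))
C=np.array([.5612,.0702])
# plan: tool centre is 60 mm radius, lagging angle
E
```

```text
time_s: 3.78
ee_pos: [0.5099, 0.1173, 0.1073]
ee_rot: [-0.702, 0.702, -0.087, 0.085]
force: [0.2, -0.0, -0.5]
finger_gap: -0.003
time_s: 4.03
ee_pos: [0.5098, 0.1173, 0.0888]
ee_rot: [-0.702, 0.702, -0.086, 0.086]
force: [-0.3, 0.7, 0.4]
finger_gap: 0.001
t 4.03 P [0.5098 0.1173 0.0888] xang -14.0 shift [0.   0.03 0.02] turn -0.035 j [ 0.23  0.02 -0.2   1.35 -0.    0.47] F [-0.3  0.7  0.4] gap 0.0
```

View pics/s2c.png

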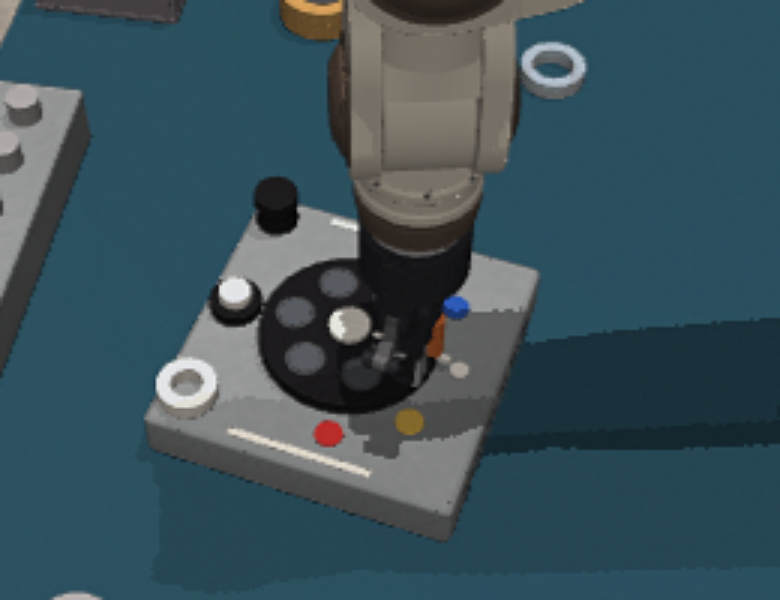

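```bash
cat >> h.py <<'E'
C=np.array([.5612,.0702])
def plan(qs,d=.018,r=.058,z=.088,y0=-12):
    for q in qs:
        a=np.radians(180+y0+q); u=np.array([np.cos(a),np.sin(a)]); t=np.array([-u[1],u[0]])
        p=C+r*u-d*t; print("q",q,end=" "); go([*p,z],y0+q)
E
python3 -c "
from h import *
plan([-12,-6,0,6,12,18,24])"
```

```text
q -12 t 4.08 P [0.5105 0.1175 0.0904] xang -14.0 shift [ 0.22  0.08 -0.19] turn 0.175 j [ 0.23  0.02 -0.2   1.35  0.    0.47] F [-0.  -0.1  0.6] gap 0.0
q -6 t 4.08 P [0.5105 0.1175 0.0904] xang -14.0 shift [ 0.13  0.08 -0.39] turn 0.07 j [ 0.23  0.02 -0.2   1.35  0.    0.47] F [-0.  -0.1  0.6] gap 0.0
q 0 t 4.08 P [0.5105 0.1175 0.0904] xang -14.0 shift [ 0.07  0.08 -0.59] turn -0.035 j [ 0.23  0.02 -0.2   1.35  0.    0.47] F [-0.  -0.1  0.6] gap 0.0
q 6 t 4.08 P [0.5105 0.1175 0.0904] xang -14.0 shift [ 0.02  0.08 -0.79] turn -0.139 j [ 0.23  0.02 -0.2   1.35  0.    0.47] F [-0.  -0.1  0.6] gap 0.0
q 12 t 4.08 P [0.5105 0.1175 0.0904] xang -14.0 shift [-0.    0.08 -1.01] turn -0.244 j [ 0.23  0.02 -0.2   1.35  0.    0.47] F [-0.  -0.1  0.6] gap 0.0
q 18 t 4.08 P [0.5105 0.1175 0.0904] xang -14.0 shift [-0.    0.08 -1.22] turn -0.349 j [ 0.23  0.02 -0.2   1.35  0.    0.47] F [-0.  -0.1  0.6] gap 0.0
q 24 t 4.08 P [0.5105 0.1175 0.0904] xang -14.0 shift [ 0.02  0.08 -1.43] turn -0.453 j [ 0.23  0.02 -0.2   1.35  0.    0.47] F [-0.  -0.1  0.6] gap 0.0
```

```bash

python3 -m jog '[[[0.1,0.05,-0.3,0],[0.07,0.05,-0.5,0],[0.05,0.05,-0.6,-0.03],[0.03,0.05,-0.7,-0.08],[0.02,0.05,-0.8,-0.14]]]'
python3 -m jog '[[[0,0,-0.1,-0.05],[0,0,-0.2,-0.1],[0,0,-0.2,-0.1]]]'
python3 -c "
from h import *
plan([12,16,20,24,28])"
```

```text
time_s: 4.5
ee_pos: [0.5056, 0.094, 0.0896]
ee_rot: [0.707, -0.705, 0.035, -0.037]
force: [-1.6, 6.4, 1.4]
finger_gap: -0.004
time_s: 4.75
ee_pos: [0.5042, 0.0878, 0.0894]
ee_rot: [0.708, -0.707, -0.0, -0.001]
force: [-3.0, 3.6, 1.3]
finger_gap: -0.0
q 12 t 4.75 P [0.5042 0.0878 0.0894] xang -0.0 shift [-0.03  0.05  0.01] turn -0.001 j [ 0.17 -0.01 -0.23  1.35  0.    0.17] F [-3.   3.6  1.3] gap -0.0
q 16 t 4.75 P [0.5042 0.0878 0.0894] xang -0.0 shift [-0.07  0.05 -0.12] turn -0.071 j [ 0.17 -0.01 -0.23  1.35  0.    0.17] F [-3.   3.6  1.3] gap -0.0
q 20 t 4.75 P [0.5042 0.0878 0.0894] xang -0.0 shift [-0.1   0.05 -0.26] turn -0.14 j [ 0.17 -0.01 -0.23  1.35  0.    0.17] F [-3.   3.6  1.3] gap -0.0
q 24 t 4.75 P [0.5042 0.0878 0.0894] xang -0.0 shift [-0.12  0.05 -0.4 ] turn -0.21 j [ 0.17 -0.01 -0.23  1.35  0.    0.17] F [-3.   3.6  1.3] gap -0.0
q 28 t 4.75 P [0.5042 0.0878 0.0894] xang -0.0 shift [-0.12  0.05 -0.54] turn -0.28 j [ 0.17 -0.01 -0.23  1.35  0.    0.17] F [-3.   3.6  1.3] gap -0.0
```

```bash

python3 -m jog '[[[-0.05,0,-0.1,-0.06],[-0.08,0,-0.2,-0.12],[-0.1,0,-0.3,-0.17],[-0.12,0,-0.4,-0.22],[-0.12,0,-0.45,-0.24]]]'
python3 - <<'E'
from h import *
plan([26,34,40,46,52,58,64,68])
snap("wrist","w1")
for k,z in dict(tab=.08,pointer=.055).items():
    for r in arm.spot_point(k,"wrist")[:2]:
        p=onz("wrist",r["position"],z); print(k,r,p, np.degrees(np.arctan2(*(p[:2]-C)[::-1]))%360-168)
E
```

```text
time_s: 5.17
ee_pos: [0.5011, 0.0738, 0.0893]
ee_rot: [-0.702, 0.702, 0.085, -0.083]
force: [-0.0, -0.0, -0.3]
finger_gap: 0.002
q 26 t 5.17 P [0.5011 0.0738 0.0893] xang 13.6 shift [-0.02  0.04  0.  ] turn -0.006 j [ 0.15 -0.02 -0.24  1.35 -0.   -0.09] F [-0.  -0.  -0.3] gap 0.0
q 34 t 5.17 P [0.5011 0.0738 0.0893] xang 13.6 shift [-0.08  0.04 -0.28] turn -0.146 j [ 0.15 -0.02 -0.24  1.35 -0.   -0.09] F [-0.  -0.  -0.3] gap 0.0
q 40 t 5.17 P [0.5011 0.0738 0.0893] xang 13.6 shift [-0.1   0.04 -0.49] turn -0.251 j [ 0.15 -0.02 -0.24  1.35 -0.   -0.09] F [-0.  -0.  -0.3] gap 0.0
q 46 t 5.17 P [0.5011 0.0738 0.0893] xang 13.6 shift [-0.1   0.04 -0.7 ] turn -0.355 j [ 0.15 -0.02 -0.24  1.35 -0.   -0.09] F [-0.  -0.  -0.3] gap 0.0
q 52 t 5.17 P [0.5011 0.0738 0.0893] xang 13.6 shift [-0.08  0.04 -0.91] turn -0.46 j [ 0.15 -0.02 -0.24  1.35 -0.   -0.09] F [-0.  -0.  -0.3] gap 0.0
q 58 t 5.17 P [0.5011 0.0738 0.0893] xang 13.6 shift [-0.04  0.04 -1.12] turn -0.565 j [ 0.15 -0.02 -0.24  1.35 -0.   -0.09] F [-0.  -0.  -0.3] gap 0.0
q 64 t 5.17 P [0.5011 0.0738 0.0893] xang 13.6 shift [ 0.03  0.04 -1.32] turn -0.67 j [ 0.15 -0.02 -0.24  1.35 -0.   -0.09] F [-0.  -0.  -0.3] gap 0.0
q 68 t 5.17 P [0.5011 0.0738 0.0893] xang 13.6 shift [ 0.08  0.04 -1.45] turn -0.739 j [ 0.15 -0.02 -0.24  1.35 -0.   -0.09] F [-0.  -0.  -0.3] gap 0.0
tab {'position': [257.6, 260.4], 'conf': 0.75} [0.50773712 0.04440823 0.08      ] 37.75376748778854
pointer {'position': [256.2, 207.7], 'conf': 0.6} [0.4885367  0.03553458 0.055     ] 37.50436872980299
```

View pics/w1.png

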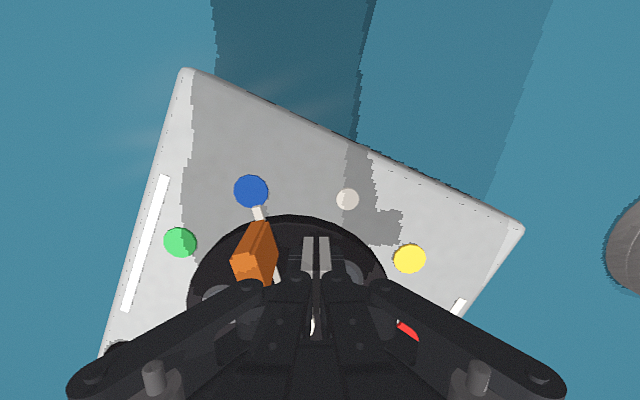

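The tab (255,255) and pointer now rest at blue (251,191). The first click is done and the finger is clear of the tab. I'm pushing on for the second click.

```bash

python3 -m jog '[[[-0.05,0,-0.2,-0.1],[-0.09,0,-0.4,-0.2],[-0.1,0,-0.6,-0.3],[-0.1,0,-0.75,-0.38],[-0.08,0,-0.9,-0.46]]]'
python3 -c "
from h import *
plan([52,56,60,63,66])"
```

```text
time_s: 5.73
ee_pos: [0.5043, 0.0482, 0.0882]
ee_rot: [0.665, -0.664, -0.242, 0.242]
force: [-3.1, 5.9, 2.3]
finger_gap: 0.001
q 52 t 5.73 P [0.5043 0.0482 0.0882] xang 40.1 shift [-0.01  0.01 -0.06] turn 0.001 j [ 0.09 -0.02 -0.24  1.35  0.   -0.61] F [-3.1  5.9  2.3] gap 0.0
q 56 t 5.73 P [0.5043 0.0482 0.0882] xang 40.1 shift [-0.05  0.01 -0.19] turn -0.069 j [ 0.09 -0.02 -0.24  1.35  0.   -0.61] F [-3.1  5.9  2.3] gap 0.0
q 60 t 5.73 P [0.5043 0.0482 0.0882] xang 40.1 shift [-0.08  0.   -0.33] turn -0.138 j [ 0.09 -0.02 -0.24  1.35  0.   -0.61] F [-3.1  5.9  2.3] gap 0.0
q 63 t 5.73 P [0.5043 0.0482 0.0882] xang 40.1 shift [-0.09  0.   -0.44] turn -0.191 j [ 0.09 -0.02 -0.24  1.35  0.   -0.61] F [-3.1  5.9  2.3] gap 0.0
q 66 t 5.73 P [0.5043 0.0482 0.0882] xang 40.1 shift [-0.1   0.   -0.54] turn -0.243 j [ 0.09 -0.02 -0.24  1.35  0.   -0.61] F [-3.1  5.9  2.3] gap 0.0
```

```bash

python3 -m jog '[[[-0.04,0,-0.12,-0.05],[-0.07,0,-0.24,-0.1],[-0.08,0,-0.34,-0.14],[-0.09,0,-0.42,-0.18],[-0.1,0,-0.48,-0.22]]]'
python3 - <<'E'
from h import *
plan([65,70])
snap("wrist","w2")
for k,z in dict(tab=.08,pointer=.055).items():
    for r in arm.spot_point(k,"wrist")[:2]:
        p=onz("wrist",r["position"],z); print(k,r,p, np.degrees(np.arctan2(*(p[:2]-C)[::-1]))%360-168)
E
```

```text
time_s: 6.15
ee_pos: [0.5118, 0.0346, 0.0882]
ee_rot: [-0.634, 0.634, 0.313, -0.313]
force: [-0.3, 0.0, 0.8]
finger_gap: -0.0
q 65 t 6.15 P [0.5118 0.0346 0.0882] xang 52.5 shift [ 0.    0.01 -0.  ] turn -0.008 j [ 0.07 -0.   -0.23  1.35 -0.   -0.85] F [-0.3  0.   0.8] gap -0.0
q 70 t 6.15 P [0.5118 0.0346 0.0882] xang 52.5 shift [-0.04  0.01 -0.17] turn -0.096 j [ 0.07 -0.   -0.23  1.35 -0.   -0.85] F [-0.3  0.   0.8] gap -0.0
tab {'position': [254.0, 260.2], 'conf': 0.84} [0.53665955 0.01474199 0.08      ] 78.13037040690341
pointer {'position': [257.5, 210.7], 'conf': 0.71} [ 0.5267623  -0.00100757  0.055     ] 76.1904705950306
```

View pics/w2.png

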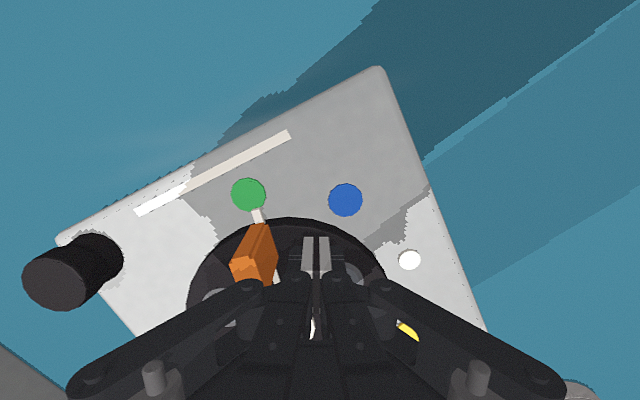

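The pointer line at (258,215) leads to the green mark (248,194), the same geometry as it had at blue, and the force is about zero. So green is in. I'm backing off the tab, lifting, and going to look at the lamp button.

```bash

python3 -m jog '[[[0,0,0.3,0],[0,-0.8,0.4,0],[0,-2,0.4,0],[0,-3.2,0.4,0],[0,-3.8,0.4,0]]]'
python3 -c "
from h import *
go([.655,.11,.2],90)"
```

```text
time_s: 6.72
ee_pos: [0.5021, 0.0427, 0.2061]
ee_rot: [-0.634, 0.635, 0.314, -0.311]
force: [0.5, 0.3, 0.7]
finger_gap: 0.003
t 6.72 P [0.5021 0.0427 0.2061] xang 52.4 shift [ 4.89  0.23 -2.67] turn -0.656 j [ 0.08 -0.04 -0.03  1.57  0.   -0.83] F [0.5 0.3 0.7] gap 0.0
```

```bash

python3 -m jog '[[[1.1,0,-0.6,-0.12],[2.2,0,-1.2,-0.24],[3.3,0,-1.8,-0.36],[4.4,0,-2.4,-0.48],[4.9,0,-2.67,-0.6]]]'
python3 -m jog '[[[0,0,0,0],[0,0,0,0]]]'
python3 - <<'E'
from h import *
go([.655,.11,.2],90)
im,de=snap("wrist","w3")
p=arm.camera_params("wrist");f=200/np.tan(np.radians(p["vfov"])/2)
for k in ["lamp_button_top","mark_green","pointer"]:
    for r in arm.spot_point(k,"wrist")[:2]:
        c,ro=np.round(r["position"]).astype(int); o,d=ray("wrist",r["position"])
        dd=np.median(de[ro-2:ro+3,c-2:c+3]); print(k,r,o+d*dd, onz("wrist",r["position"],.062))
E
```

```text
time_s: 7.13
ee_pos: [0.6572, 0.1121, 0.2004]
ee_rot: [0.512, -0.512, -0.487, 0.488]
force: [0.0, 1.0, 0.5]
finger_gap: -0.0
time_s: 7.3
ee_pos: [0.6549, 0.1108, 0.2008]
ee_rot: [0.514, -0.513, -0.485, 0.486]
force: [-0.5, 0.1, 0.2]
finger_gap: 0.001
t 7.3 P [0.6549 0.1108 0.2008] xang 86.8 shift [-0.03  0.03 -0.01] turn -0.056 j [ 0.17  0.36  0.41  1.62  0.   -1.35] F [-0.5  0.1  0.2] gap 0.0
lamp_button_top {'position': [315.0, 127.6], 'conf': 0.95} [0.65090889 0.04995868 0.0658097 ] [0.65093165 0.05019194 0.062     ]
mark_green {'position': [447.3, 48.9], 'conf': 0.87} [ 0.52987083 -0.01034217  0.04716985] [ 0.53622697 -0.00799085  0.062     ]
pointer {'position': [448.6, 56.6], 'conf': 0.6} [ 0.53199977 -0.00305149  0.05580772] [ 0.53468811 -0.00220931  0.062     ]
```

View pics/w3.png

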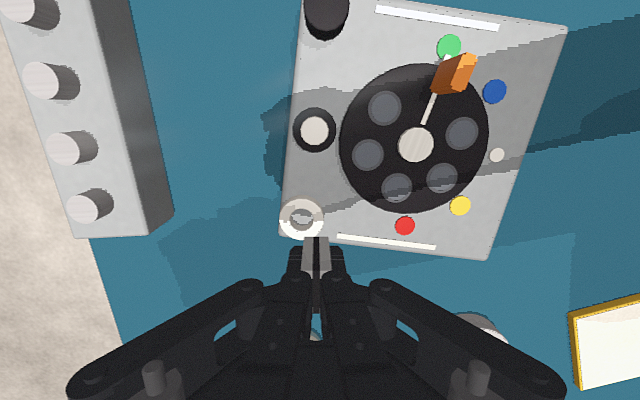

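The lamp button is in clear view at (315,130), and the pointer line runs through the tab to green (449,46). I'm moving above the button.

```bash

python3 -m jog '[[[-1,0,0,0],[-2,0.3,0,0],[-2.05,1.4,0.25,0],[-2.05,2.4,0.25,0],[-2.05,3,0.25,0]]]'
python3 -m jog '[[[0,0,0,0],[0,0,0,0]]]'
python3 -c "
from h import *
go([.651,.05,.084],87)"
```

```text
time_s: 7.92
ee_pos: [0.6424, 0.0477, 0.1097]
ee_rot: [0.515, -0.514, -0.485, 0.486]
force: [0.2, 1.0, -0.8]
finger_gap: -0.004
time_s: 8.08
ee_pos: [0.6434, 0.0486, 0.1121]
ee_rot: [0.514, -0.514, -0.486, 0.486]
force: [0.6, 1.2, 0.4]
finger_gap: 0.001
t 8.08 P [0.6434 0.0486 0.1121] xang 86.8 shift [ 0.06  0.94 -0.25] turn -0.003 j [ 0.08  0.31  0.17  1.43  0.   -1.44] F [0.6 1.2 0.4] gap 0.0
```

```bash

python3 -m jog '[[[0.06,0,-0.25,0],[0.06,0.4,-0.25,0],[0.06,0.8,-0.25,0],[0.06,0.95,-0.25,0],[0.06,0.95,-0.25,0]]]'
python3 -m jog '[[[0,0.05,0,0],[0,0.1,0,0],[0,0.12,0,0],[0,0.12,0,0]]]'
python3 -c "
from h import *
go([.651,.05,.077],87)"
```

```text
time_s: 8.5
ee_pos: [0.6515, 0.0504, 0.0817]
ee_rot: [0.514, -0.513, -0.486, 0.487]
force: [0.3, 1.3, 3.5]
finger_gap: 0.001
time_s: 8.83
ee_pos: [0.6516, 0.0504, 0.0799]
ee_rot: [0.514, -0.513, -0.486, 0.486]
force: [-3.0, 0.9, 4.5]
finger_gap: 0.001
t 8.83 P [0.6516 0.0504 0.0799] xang 86.9 shift [-0.01  0.1   0.02] turn -0.002 j [ 0.08  0.33  0.14  1.38  0.   -1.44] F [-3.   0.9  4.5] gap 0.0
```

```bash

python3 -m jog '[[[0,0.05,0,0],[0,0.1,0,0],[0,0.15,0,0],[0,0.15,0,0]]]'
python3 -m jog '[[[0,0.05,0,0],[0,0.1,0,0],[0,0.1,0,0]]]'
```

```text
time_s: 9.17
ee_pos: [0.6519, 0.0503, 0.0778]
ee_rot: [-0.513, 0.514, 0.487, -0.486]
force: [-9.1, -0.5, 18.9]
finger_gap: 0.001
time_s: 9.42
ee_pos: [0.6521, 0.0503, 0.0776]
ee_rot: [-0.513, 0.514, 0.487, -0.485]
force: [-15.8, -1.6, 35.3]
finger_gap: 0.002
```

The force rose steeply while the height stayed at 0.0776, so the button is at its stop. I'm releasing and lifting clear.

```bash

python3 -m jog '[[[0,-0.4,0,0],[0,-1.0,0,0],[0,-2,0,0],[0,-3,0,0],[0,-4,0,0]]]'
python3 -m jog '[[[1,0,0,0],[2,0,0,0],[2,0,0,0],[2,0,0,0]]]'
python3 - <<'E'
from h import *
go([.655,.11,.2],87)
im,de=snap("wrist","w4")
for k in ["lamp_button_top","mark_green","pointer","tab","film_core","loupe"]:
    for r in arm.spot_point(k,"wrist")[:1]:
        c,ro=np.round(r["position"]).astype(int); o,d=ray("wrist",r["position"])
        dd=np.median(de[ro-2:ro+3,c-2:c+3]); print(k,r,(o+d*dd).round(4))
E
```

```text
time_s: 9.83
ee_pos: [0.6518, 0.0501, 0.193]
ee_rot: [-0.513, 0.514, 0.486, -0.486]
force: [-0.3, 0.0, -0.4]
finger_gap: 0.001
time_s: 10.17
ee_pos: [0.6552, 0.1115, 0.1916]
ee_rot: [-0.513, 0.513, 0.487, -0.487]
force: [-0.1, 0.2, -0.1]
finger_gap: -0.001
t 10.17 P [0.6552 0.1115 0.1916] xang 87.0 shift [-0.05 -0.28  0.01] turn -0.0 j [ 0.17  0.36  0.39  1.6  -0.   -1.35] F [-0.1  0.2 -0.1] gap -0.0
lamp_button_top {'position': [315.3, 129.6], 'conf': 0.66} [0.6517 0.0509 0.0648]
pointer {'position': [454.5, 54.7], 'conf': 0.96} [ 0.5321 -0.0035  0.0545]
tab {'position': [455.3, 76.3], 'conf': 0.97} [0.5467 0.0161 0.0909]
film_core {'position': [302.6, 218.8], 'conf': 0.72} [0.67   0.141  0.0435]
loupe {'position': [325.0, 11.4], 'conf': 0.97} [ 0.6399 -0.0343  0.0773]
```

View pics/w4.png

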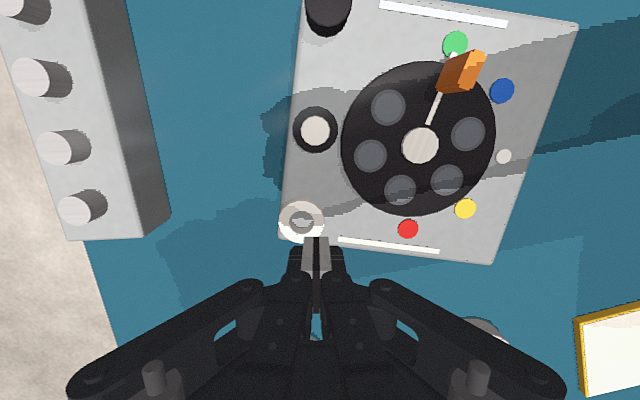

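The pointer still leads to green (455,43), the button at (315,130) is back up at its old height, and the core and loupe haven't moved. Handing in.

```bash
python3 -c "
from rig import arm
print(arm.hand_in())"
```

```text
the job is handed in; nothing more can be done
None
```

The green filter is in and the lamp button was then pressed fully down and let up again, in that order. I handed the job in at about 10.5 s of the 48 s.

- **Selector:** With the closed fingertips I pushed the tab only on its left side, through two clicks (blue, then green). The last picture, after the lamp press, shows the pointer at the green mark. The measured angle came out at 76–78° instead of 80°, but it read about 2° low at blue as well, so I put that down to my estimate of the disc centre.
- **Lamp button:** The press reached the stop: force rose from 4.5 N to about 19 N and then 35 N, while the last step lowered the tip only 0.2 mm. That is well above the 5 N needed. 35 N is the vertical part; with the sideways push the total on the fingertips was about 39 N. Afterwards the button measured 65 mm above the table, against 66 mm before, so it is back up.
- **Other things:** The film core and loupe look unmoved in the last picture. The tins, jar and tape roll were never near the arm's path, and I did not measure them again at the end. At hand-in the arm was clear of everything, with force readings near zero.

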